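# Slide the sample board home on its rails

## Robot

A 6-joint arm with a two-finger parallel gripper is mounted at the origin on a cart in front of the work surface, level with it; the furniture and walls round the work are solid. World frame = base frame: x ahead of the robot, y to its left, z up, the work surface at z = 0. Lengths are in m, angles in rad, forces in N, time in s.
With the tool pointing down it reaches from about 0.3 to 0.875 m from the base axis. Payload 6.4 kg.
Tool frame: the origin (TCP) lies midway between the tips of the shut fingers; the grasp point (between the pads) lies 19 mm behind it (arm.grip_depth is the distance from the TCP to the grasp point, in m); z points along the fingers, y is the direction in which the jaws open and shut (so a half turn about z gives the same grasp; the last joint's range is limited). The gripper opens to 88 mm and grips with 3 to 60 N. Pads are 18 mm wide; open, the fingers measure 123 mm over their backs; the gripper's body (75 mm by 187 mm) begins 45 mm behind the grasp point.
Start: joints at [1.119, 0.181, 1.607, -0, 1.354, -0.206], TCP at [0.14, 0.558, 0.239] pointing down, gripper open.
Joint ranges: [-2.99, 2.99], [-0.89, 2.07], [0.3, 2.58], [-1.14, 4.28], [0, 2.63], [-3.12, 3.12]. Speed limits (rad/s): [2.57, 2.57, 3.01, 3.14, 3.14, 3.14].

## Interface

Orientations are given as a rotation vector (axis times angle).
In Python, from plant import arm, kin, grab_frame, spotter gives the robot as it stands. The module is installed in compiled form; this text tells all that it offers. Calls block until the motion is done:
- arm.move_to(position, orientation): joint-space move of the TCP to a pose.
- arm.servo_line(position, feed=0.15, orientation=None, threshold=None): straight line of the TCP; orientation=None keeps the orientation; feed is the mean speed in m/s. With threshold (N) it stops when the force on the tool has changed by that much, and returns True; else False.
- arm.move_joints(angles): joint-space move.
- arm.open_gripper() and arm.close_gripper(grasp_force=None): open the fingers fully, or close them until they stop; grasp_force is the grip in N (None keeps the last).
- arm.dwell(seconds).
- kin.inverse_kinematics(position, orientation): joint angles nearest the present ones, or None.
- grab_frame(name): name is "scene" or "side" or "wrist"; returns a dict with "image" (480x640x3 uint8, red, green, blue), "intrinsics" (3x3 intrinsics, pixels), "dist_coeffs" ([k1, k2, p1, p2, k3] as OpenCV has them; the pictures are not rectified), "extrinsics" (4x4, takes a point from world to camera coordinates); the wrist camera has in their place "hand_eye" (4x4, takes a point from camera to tool coordinates, whose origin is the TCP and whose axes are the flange's). Camera axes: x right, y down, z forward; pixel columns grow to the right and rows downward; lengths in m; the calibration is good to about 2 mm. A picture is of the moment at which its call begins: read the wrist's pose just before it. There is no depth.
A pose or a line that the arm cannot do raises arm.Unreachable and nothing moves.
- arm.sign_off(): hands the job in, once; it reports no verdict.
Trained networks look in a picture, given as the dict that the camera call returned (one of the last four; its "shot" number tells which), for a name from the list of things; names that differ only in an ending like _2 or _b are one class to them, and where a whole thing is asked for, a point or a joint stands for the part that bears it (a point fixed in the world has none). Each returns a list of dicts, best first, with "p" (0 to 1); they miss things now and then, are a little off and sometimes report something else, mostly with a low value. They report only what shows in the picture. A call takes as long as a camera call. They do not tell look-alikes from the thing itself.
- spotter.recognise(picture, target): "point" ([x, y, z] in m, in the coordinates of the camera as it stood for that picture, good to about 4 mm: the middle of the surface that is visible of it).
Readings, each from a call of its own:
- arm.get_clock(): time.
- arm.get_joints(): joint angles.
- arm.get_qvel(): joint speeds.
- arm.get_joint_efforts(): joint torques, N m.
- arm.get_tool_pos(): TCP position.
- arm.get_tool_rot(): TCP orientation.
- arm.get_wrist_force(): force on the tool from outside, world axes, zero at the start.
- arm.get_wrist_torque(): the same for the moment, N m.
- arm.get_gripper_width(): opening from 0.0 (shut) to 1.0 (fully open).
Only numpy, scipy, OpenCV 4.12 (cv2) and the standard library are available. Lean on these libraries where they do the work, as an engineer would, in place of code of your own. Each camera call takes 0.05 s, during which the arm holds its last target.

## Task

Push the white sample board along its two rails, away from its raised end and toward the end stop, with a fingertip against the raised end, until you feel its feet drop into the locating notches and it lies flat, fully home on the rails; then take the hand away. Do it gently: do not lift or tip the board, do not touch the tube block and the two vials riding on it (they must stay standing on the board), and leave the other things on the bench alone.

Things in the scene. Friction and masses are not known exactly. Their poses are not given: they have to be found in the camera images.
- rail_stand: Fixed stand of two parallel metal rails, 400 x 136 x 57 mm. Origin on the bench top under its middle; x along the rails toward the end stop (the push direction), z up. Rail tops 40 mm high. Between the rails (y -34 to +34 mm) it is open down to the bench but for a 12 mm high tie at each end (x = +-173 to 197 mm). Side guides, inner faces at y = +-62 mm, rise to 54 mm.
- end_stop (a point): Middle of the near face of the end stop, a crossbar at stand x = 190 to 200 mm from the rail tops up to 57 mm above the bench. It lies 65 mm beyond the board's front edge when the board is home; the rails' other end is open.
- home (a point): Point at rail-top height (40 mm above the bench) where the board's origin lies when home: stand x = 60 mm, y = 0; axes as the stand. Each rail has two notches, 18 mm long and 10 mm deep: inner half at stand x = 105 mm, outer half at x = 15 mm. The feet have 3 mm play along the rails either way.
- board: Loose white plastic board, 130 mm along the rails, 120 wide, 14 thick, 0.28 to 0.46 kg. Origin at the centre of the plate's underside, x toward the end stop, z up. Sliding on its feet the origin is 46 mm above the bench; home, with all feet in the notches, 40 mm. It starts 100 to 180 mm short of home. Sliding takes about 2 to 5 N; once dropped in, the notch walls stop it.
- front_feet (a point): Point midway between the two front feet, at their lower end: board x = +45 mm, y = 0. Four black feet under the board, 6 mm high, 12 mm long: front pair at y = +-40 mm (for the inner notches), rear pair at x = -45 mm, y = +-52 mm (for the outer notches).
- push_face (a point): Middle of the board's upright rear face (pushed toward the board's +x), 65 mm behind and 15 mm above the board's origin. Face 116 mm wide, from the underside to 31 mm above it: it is the back of an upstand 10 mm thick. Low rims, 19.5 mm above the underside, run round the other edges.
- tube_block: Tube block, 96 x 56 x 37 mm, standing on the front part of the board, long side across the rails. Origin at the centre of its underside.
- vial_a: Capped vial, 22 mm diameter, 44 mm high, standing on the board between upstand and tube block, on the stand's +y side. Origin at the centre of its underside.
- vial_b: The same kind of vial, on the stand's -y side. Origin at the centre of its underside.
- tape_roll: Tape roll, 62 mm diameter, 18 mm high, lying on the bench beside the stand; bystander. Origin at the centre of its underside.
- rubber_bung: Rubber bung, 35 mm diameter, 32 mm high, on the bench beside the stand; bystander. Origin at the centre of its underside.
- beaker: Glass beaker, 70 mm wide, 93 mm high, on the bench to the robot's right; bystander. Origin at the centre of its underside.
- petri: Petri dish, 105 mm diameter, 13 mm high, on the bench to the robot's right; bystander. Origin at the centre of its underside.
There are look-alikes about, which are no part of the job. There is more than one size of the board; the one meant has the size given above. There is more than one size of the tube_block; the one meant has the size given above.

How it is judged:
By the outcome, as a careful person would: the job done as asked, in the order asked, and still so for the second after the job is handed in, with the robot touching nothing.
It also fails if it takes over 40 s, if anything falls off the work surface, if the arm or the gripper's body presses on something with over 40 N, if the wrist force passes 120 N, or if a joint passes its speed limit or range.

## Working session

There is one attempt and no reset: what is moved stays moved. The work goes in short steps, each a Python script; the robot and the scene stay as the last script left them, time stands still between calls to the robot, and variables do not carry over. Pictures are saved under pics/ and viewed, and the job is handed in when it is done.

```bash
mkdir -p pics; cat > h.py <<'E'
import numpy as np, cv2
from plant import arm, kin, grab_frame, spotter
def save(f,n): cv2.imwrite('pics/'+n,cv2.cvtColor(f["image"],cv2.COLOR_RGB2BGR))
def w(f,p): 
    T=np.linalg.inv(np.array(f["extrinsics"])); return T[:3,:3]@np.array(p)+T[:3,3]
def px(f,P):
    E=np.array(f["extrinsics"]); r,_=cv2.Rodrigues(E[:3,:3])
    return cv2.projectPoints(np.array(P,float).reshape(-1,3),r,E[:3,3],np.array(f["intrinsics"],float),np.array(f["dist_coeffs"],float))[0][:,0]
def ray(f,uv,z):
    K=np.array(f["intrinsics"],float); d=np.array(f["dist_coeffs"],float)
    n=cv2.undistortPoints(np.array(uv,float).reshape(-1,1,2),K,d)[:,0]
    E=np.linalg.inv(np.array(f["extrinsics"])); v=np.c_[n,np.ones(len(n))]@E[:3,:3].T; o=E[:3,3]
    return o+v*((z-o[2])/v[:,2])[:,None]
E
python3 - <<'E'
from h import *
print(arm.get_clock())
for c in ["scene","side"]:
    f=grab_frame(c); save(f,c+"1.png")
    for t in ["board","rail_stand","tube_block","vial_a","push_face","tape_roll","rubber_bung","end_stop"]:
        try: r=spotter.recognise(f,t)
        except Exception as e: print(t,e); continue
        for q in r[:4]:
            P=w(f,q["point"]); print(c,t,round(q["p"],2),P.round(3),px(f,P).round()[0])
print(arm.get_clock(),arm.get_tool_rot())
E
```

```text
0.0
scene board 0.86 [ 0.702 -0.017  0.011] [242. 258.]
scene board 0.69 [0.502 0.07  0.06 ] [298. 278.]
scene rail_stand 0.63 [0.496 0.064 0.036] [303. 286.]
scene tube_block 0.95 [0.498 0.006 0.094] [312. 251.]
scene tube_block 0.87 [0.599 0.232 0.021] [223. 324.]
scene vial_a 0.69 [0.482 0.06  0.089] [309. 267.]
scene vial_a 0.6 [0.55  0.047 0.087] [283. 258.]
scene push_face 0.83 [ 0.709 -0.017  0.013] [239. 257.]
scene push_face 0.56 [0.508 0.069 0.058] [297. 278.]
scene push_face 0.32 [0.479 0.059 0.087] [310. 267.]
scene tape_roll 0.72 [0.393 0.075 0.014] [344. 308.]
scene rubber_bung 0.44 [ 0.6   -0.144  0.029] [301. 236.]
scene end_stop 0.96 [0.494 0.068 0.039] [303. 286.]
side board 0.89 [0.517 0.069 0.06 ] [346. 289.]
side board 0.85 [ 0.706 -0.022  0.019] [244. 270.]
side board 0.22 [ 0.596 -0.128  0.028] [304. 233.]
side rail_stand 0.57 [0.504 0.07  0.04 ] [353. 298.]
side tube_block 0.8 [0.602 0.229 0.03 ] [291. 378.]
side tube_block 0.64 [0.511 0.004 0.1  ] [349. 247.]
side tube_block 0.55 [0.518 0.07  0.054] [345. 292.]
side vial_a 0.79 [0.557 0.045 0.093] [323. 265.]
side vial_a 0.7 [0.485 0.058 0.093] [366. 271.]
side push_face 0.69 [0.521 0.071 0.063] [344. 289.]
side tape_roll 0.59 [0.395 0.073 0.017] [414. 310.]
side rubber_bung 0.75 [ 0.596 -0.13   0.028] [304. 233.]
side end_stop 0.66 [0.506 0.07  0.041] [352. 298.]
0.9 [-3.85102244e-01 -3.11788335e+00 -3.56039487e-05]
```

View pics/scene1.png

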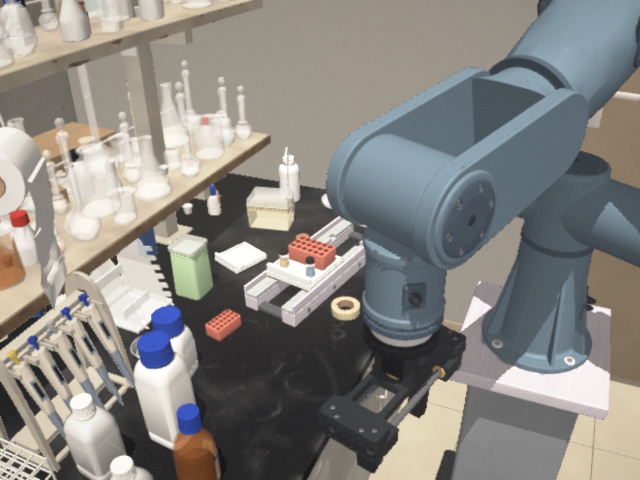

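View pics/side1.png

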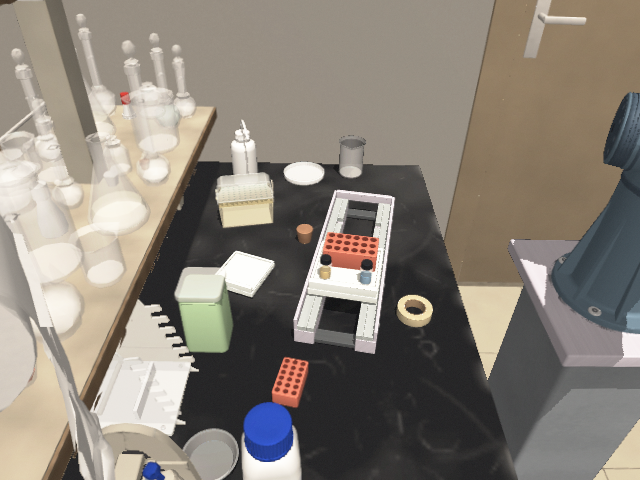

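```bash
python3 - <<'E'
import cv2
a=cv2.imread('pics/scene1.png')[200:350,200:400]; cv2.imwrite('pics/sc_crop.png',cv2.resize(a,None,fx=4,fy=4,interpolation=cv2.INTER_CUBIC))
a=cv2.imread('pics/side1.png')[200:350,230:430]; cv2.imwrite('pics/si_crop.png',cv2.resize(a,None,fx=4,fy=4,interpolation=cv2.INTER_CUBIC))
E
```

```text
(no output)
```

View pics/sc_crop.png

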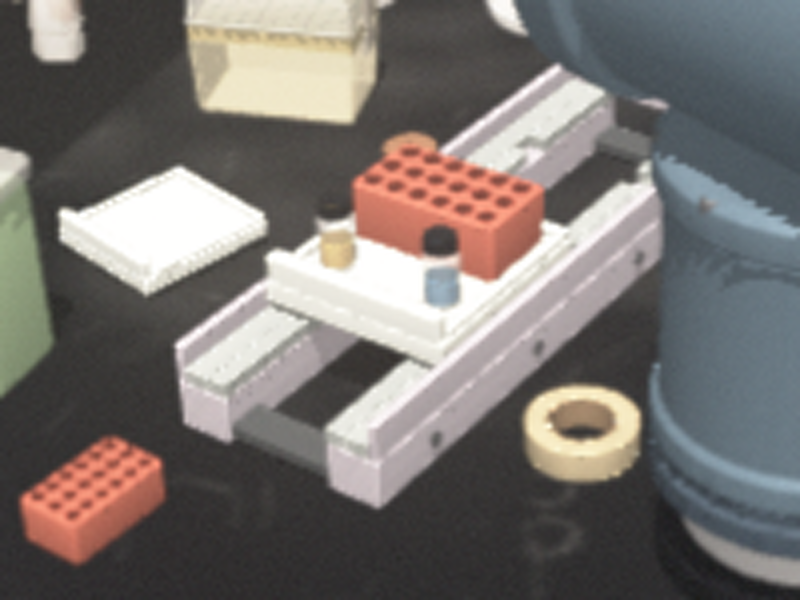

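View pics/si_crop.png

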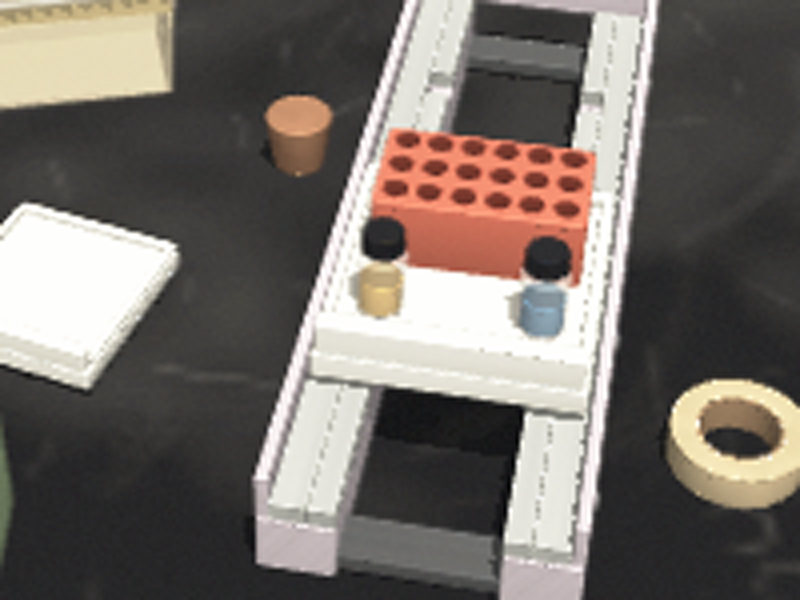

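The real candidates are the white board on the rails at scene (298,278) / side (346,289), which carries the red block and two vials, and a loose board on the bench at scene (242,258). The second red block is at scene (223,324). The one on the rails, under the block and vials, is the target. Next I'll fit the stand pose.

```bash
python3 - <<'E'
import cv2
I=cv2.imread('pics/side1.png')
def c(x,y,w,h,n,s=8): cv2.imwrite('pics/'+n,cv2.resize(I[y:y+h,x:x+w],None,fx=s,fy=s,interpolation=cv2.INTER_CUBIC))
c(290,285,100,70,'n1.png'); c(320,180,100,70,'n2.png')
E
```

```text
(no output)
```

View pics/n1.png

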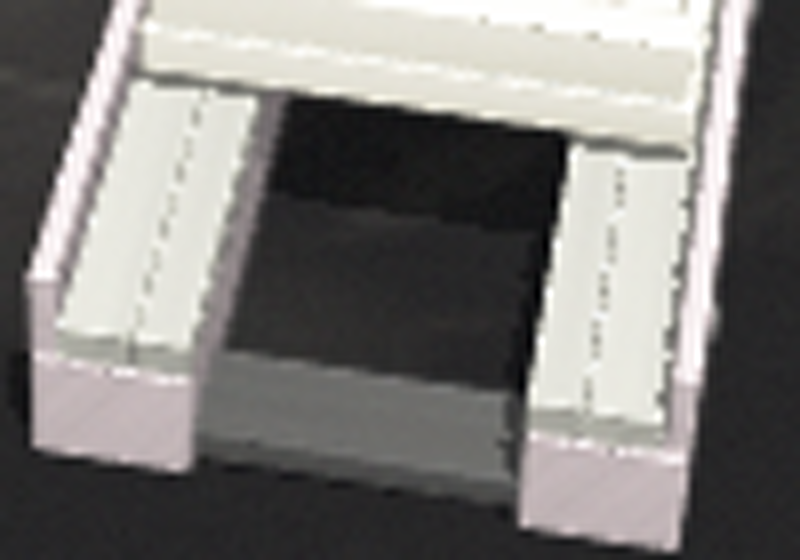

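View pics/n2.png

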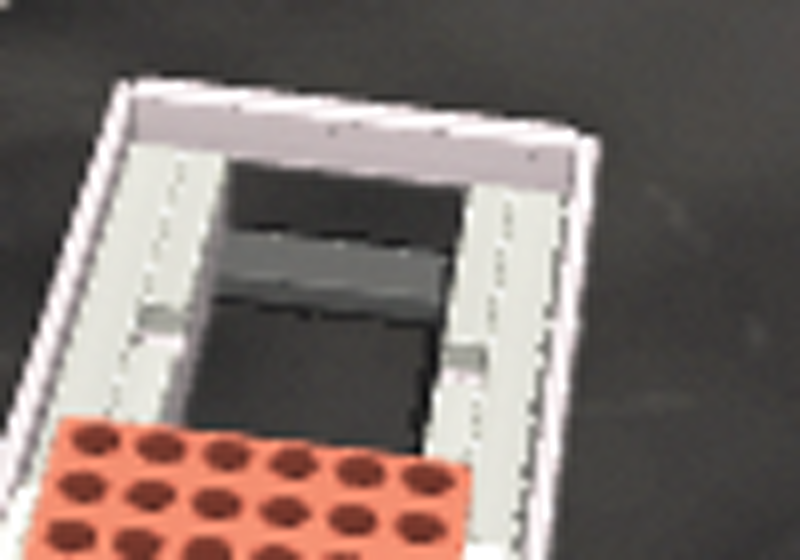

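```bash
cat > fit.py <<'E'
from h import *
from scipy.optimize import least_squares
f=grab_frame("side")
A=np.array
ob=[((-.2,.068,0),(290+33/8,285+448/8)),((-.2,.068,.054),(290+30/8,285+272/8)),((-.2,.034,0),(290+193/8,285+470/8)),
((-.2,-.034,0),(290+520/8,285+527/8)),((-.2,-.068,0),(290+678/8,285+550/8)),((-.2,-.068,.054),(290+702/8,285+380/8)),
((.2,.068,.057),(320+128/8,180+80/8)),((.2,-.068,.057),(320+600/8,180+138/8))]
P=A([o[0] for o in ob]);U=A([o[1] for o in ob])
def T(p,P):
    c,s=np.cos(p[2]),np.sin(p[2]); P=A(P,float).reshape(-1,3); return np.c_[p[0]+c*P[:,0]-s*P[:,1],p[1]+s*P[:,0]+c*P[:,1],P[:,2]]
r=least_squares(lambda p:(px(f,T(p,P))-U).ravel(),[.5,.02,-1.8])
p=r.x; print(p,r.fun.reshape(-1,2).round(1).tolist())
# rear face bottom at z=.046
for uv in [(290+138/8,285+74/8),(290+690/8,285+152/8)]:
    q=ray(f,[uv],.046)[0]; d=q[:2]-p[:2]; c,s=np.cos(p[2]),np.sin(p[2]); print('rear stand xy',c*d[0]+s*d[1],-s*d[0]+c*d[1])
E
python3 fit.py
```

```text
[ 0.49931805 -0.05018018 -1.75739335] [[0.0, 0.1], [-0.2, -0.1], [-0.1, 0.6], [-0.5, 0.1], [0.3, 0.6], [0.3, -0.3], [-0.6, -1.2], [0.9, -1.3]]
rear stand xy -0.13226468658276544 0.06029964013504384
rear stand xy -0.1309106528799343 -0.05882544274694784
```

```bash
cat >> h.py <<'E'
from scipy.spatial.transform import Rotation as R
ST=np.array([.4993,-.0502,-1.7574])
def S(x,y,z):
    c,s=np.cos(ST[2]),np.sin(ST[2]); return np.array([ST[0]+c*x-s*y,ST[1]+s*x+c*y,z])
def inv(P):
    d=np.array(P)[:2]-ST[:2]; c,s=np.cos(ST[2]),np.sin(ST[2]); return np.array([c*d[0]+s*d[1],-s*d[0]+c*d[1],P[2]])
def ori(deg,sg):
    t=np.radians(deg); xs=np.array([np.cos(ST[2]),np.sin(ST[2]),0]); ys=np.array([-xs[1],xs[0],0])*sg
    z=np.sin(t)*xs+np.array([0,0,-np.cos(t)]); return R.from_matrix(np.c_[np.cross(ys,z),ys,z]).as_rotvec()
E
python3 - <<'E'
from h import *
print(inv(arm.get_tool_pos()),R.from_rotvec(arm.get_tool_rot()).as_matrix().round(2).tolist())
for sg in (1,-1):
  for d in (20,25):
    for P in [(-.2,0,.16),(-.16,0,.052),(0.0,0,.052),(-.05,0,.15)]:
        q=kin.inverse_kinematics(S(*P),ori(d,sg)); print(sg,d,P,None if q is None else np.round(q,2))
E
```

```text
[-0.53069602 -0.46595674  0.23872217] [[-0.97, 0.24, 0.0], [0.24, 0.97, -0.0], [-0.0, -0.0, -1.0]]
1 20 (-0.2, 0, 0.16) [ 0.23  0.36  1.6  -0.33  1.35  0.51]
1 20 (-0.16, 0, 0.052) [ 0.17  0.47  1.7  -0.36  1.13  0.54]
1 20 (0.0, 0, 0.052) [-0.12  0.35  1.87 -0.42  0.99  0.31]
1 20 (-0.05, 0, 0.15) [-0.03  0.22  1.79 -0.37  1.21  0.31]
1 25 (-0.2, 0, 0.16) [ 0.27  0.4   1.56 -0.4   1.4   0.57]
1 25 (-0.16, 0, 0.052) [ 0.21  0.51  1.66 -0.44  1.18  0.6 ]
1 25 (0.0, 0, 0.052) [-0.07  0.39  1.85 -0.52  1.02  0.41]
1 25 (-0.05, 0, 0.15) [ 0.02  0.26  1.77 -0.45  1.24  0.38]
-1 20 (-0.2, 0, 0.16) [ 0.23  0.36  1.6  -0.33  1.35 -2.63]
-1 20 (-0.16, 0, 0.052) [ 0.17  0.47  1.7  -0.36  1.13 -2.61]
-1 20 (0.0, 0, 0.052) [-0.12  0.35  1.87 -0.42  0.99 -2.83]
-1 20 (-0.05, 0, 0.15) [-0.03  0.22  1.79 -0.37  1.21 -2.84]
-1 25 (-0.2, 0, 0.16) [ 0.27  0.4   1.56 -0.4   1.4  -2.58]
-1 25 (-0.16, 0, 0.052) [ 0.21  0.51  1.66 -0.44  1.18 -2.54]
-1 25 (0.0, 0, 0.052) [-0.07  0.39  1.85 -0.52  1.02 -2.73]
-1 25 (-0.05, 0, 0.15) [ 0.02  0.26  1.77 -0.45  1.24 -2.76]
```

```bash
python3 - <<'E'
from h import *
o=ori(25,1)
arm.close_gripper()
arm.move_to(S(-.2,0,.16),o)
arm.servo_line(S(-.175,0,.052),feed=.12)
print(arm.get_clock(),inv(arm.get_tool_pos()),arm.get_wrist_force(),arm.get_gripper_width())
f=grab_frame("side"); save(f,"side2.png")
I=cv2.imread('pics/side2.png')[180:360,270:450]; cv2.imwrite('pics/s2c.png',cv2.resize(I,None,fx=3.3,fy=3.3,interpolation=cv2.INTER_CUBIC))
E
```

```text
5.3833 [-0.17538578  0.00065143  0.05277892] [ 0.77577463 -1.01598632  0.14442456] 0.004192841385606627
```

View pics/s2c.png

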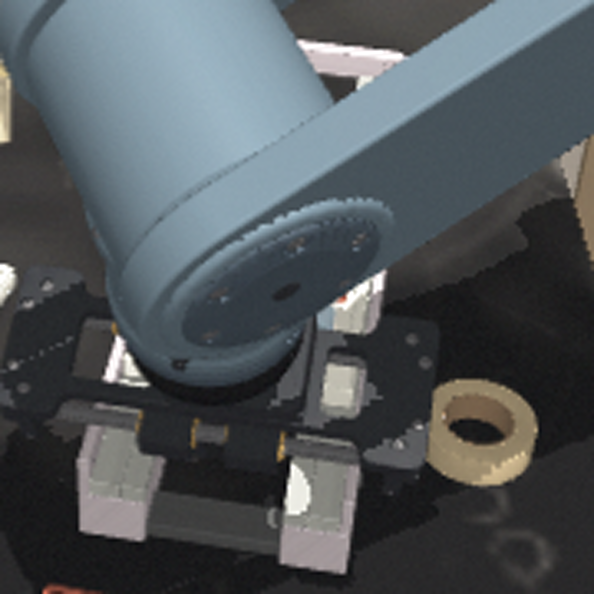

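```bash
python3 - <<'E'
from h import *
f=grab_frame("wrist"); save(f,"w2.png"); f=grab_frame("scene"); save(f,"sc2.png")
I=cv2.imread('pics/sc2.png')[180:360,200:420]; cv2.imwrite('pics/sc2c.png',cv2.resize(I,None,fx=3.3,fy=3.3,interpolation=cv2.INTER_CUBIC))
E
```

```text
(no output)
```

View pics/w2.png

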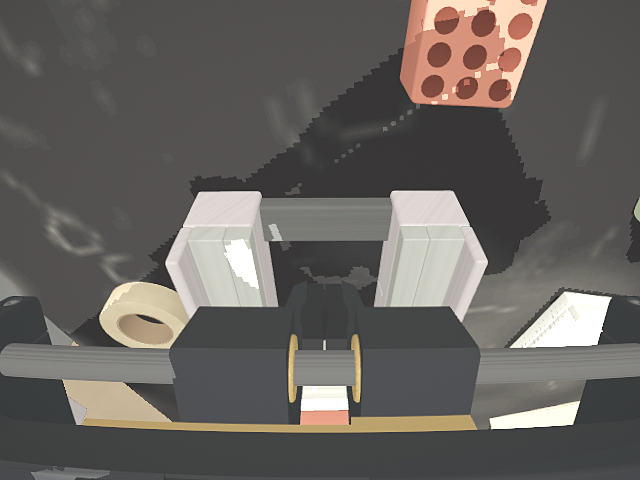

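View pics/sc2c.png

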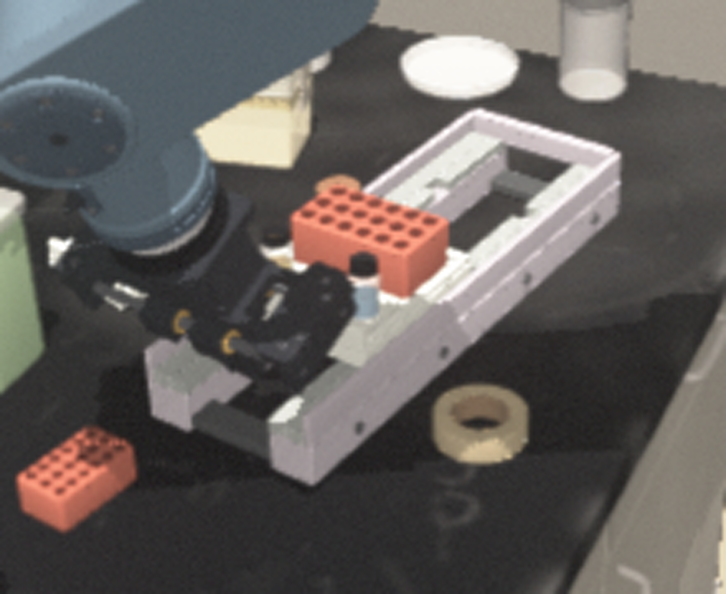

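```bash
python3 - <<'E'
from h import *
xs=np.array([np.cos(ST[2]),np.sin(ST[2]),0])
def st(): return arm.get_clock(),inv(arm.get_tool_pos()).round(4),(arm.get_wrist_force()@xs if 1 else 0).round(2),round(arm.get_wrist_force()[2],2)
print(st())
r=arm.servo_line(S(-.125,0,.052),feed=.025,threshold=2); print(r,st())
r=arm.servo_line(S(-.09,0,.052),feed=.03,threshold=10); print(r,st())
r=arm.servo_line(S(-.06,0,.052),feed=.03,threshold=10); print(r,st())
f=grab_frame("scene"); save(f,"sc3.png")
I=cv2.imread('pics/sc3.png')[180:360,200:420]; cv2.imwrite('pics/sc3c.png',cv2.resize(I,None,fx=3.3,fy=3.3,interpolation=cv2.INTER_CUBIC))
E
```

```text
(5.5333, array([-0.1754,  0.0006,  0.0529]), np.float64(-0.12), np.float64(0.59))
True (6.8, array([-1.418e-01, -1.000e-04,  5.170e-02]), np.float64(0.2), np.float64(0.88))
False (8.6833, array([-0.0901, -0.    ,  0.052 ]), np.float64(-1.07), np.float64(-0.82))
False (9.8333, array([-0.0599,  0.    ,  0.0521]), np.float64(-1.07), np.float64(-0.8))
```

View pics/sc3c.png

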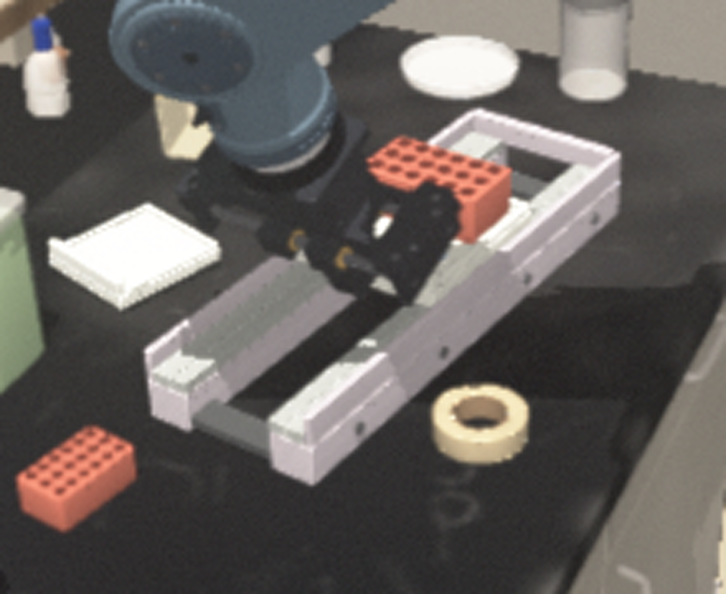

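```bash
python3 - <<'E'
from h import *
xs=np.array([np.cos(ST[2]),np.sin(ST[2]),0])
def st():
    F=arm.get_wrist_force(); return round(arm.get_clock(),2),inv(arm.get_tool_pos()).round(4).tolist(),(F@xs).round(2),round(F[2],2)
r=arm.servo_line(S(-.03,0,.052),feed=.025,threshold=8); print(r,st())
x=-.03
while x<.004:
    x+=.003
    r=arm.servo_line(S(x,0,.052),feed=.012,threshold=6); print(r,st())
    if r: break
for c in("scene","side"):
    f=grab_frame(c); save(f,c+"4.png")
E
```

```text
False (11.23, [-0.03, -0.0001, 0.052], np.float64(-2.38), np.float64(-0.29))
False (11.63, [-0.0269, 0.0, 0.052], np.float64(-1.47), np.float64(0.19))
False (12.03, [-0.0238, -0.0, 0.052], np.float64(-1.99), np.float64(-0.97))
False (12.43, [-0.0208, -0.0001, 0.052], np.float64(-2.11), np.float64(-1.07))
False (12.83, [-0.0178, -0.0, 0.052], np.float64(-1.89), np.float64(-1.17))
False (13.23, [-0.0149, 0.0001, 0.052], np.float64(-2.8), np.float64(-1.16))
True (13.53, [-0.0134, 0.0004, 0.0518], np.float64(-2.75), np.float64(2.24))
```

```bash
python3 - <<'E'
from h import *
xs=np.array([np.cos(ST[2]),np.sin(ST[2]),0])
F=arm.get_wrist_force(); print(F@xs,F, inv(arm.get_tool_pos()))
I=cv2.imread('pics/scene4.png')[180:360,200:420]; a=cv2.resize(I,(800,None) if 0 else None,fx=3.3,fy=3.3,interpolation=cv2.INTER_CUBIC)
cv2.imwrite('pics/s4.png',a)
f=grab_frame("wrist"); save(f,"w4.png")
E
```

```text
-3.2406223437753554 [1.35881088 3.0413297  2.28183453] [-0.01339363  0.00041988  0.05173226]
```

View pics/s4.png

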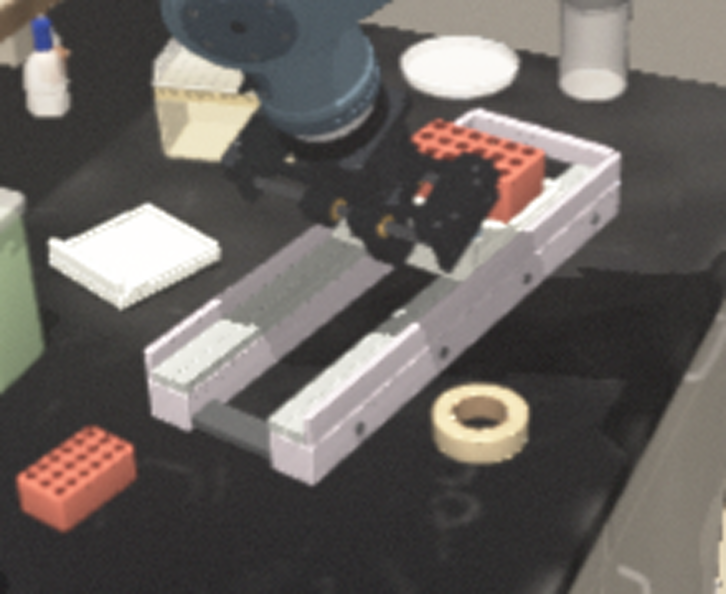

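View pics/w4.png

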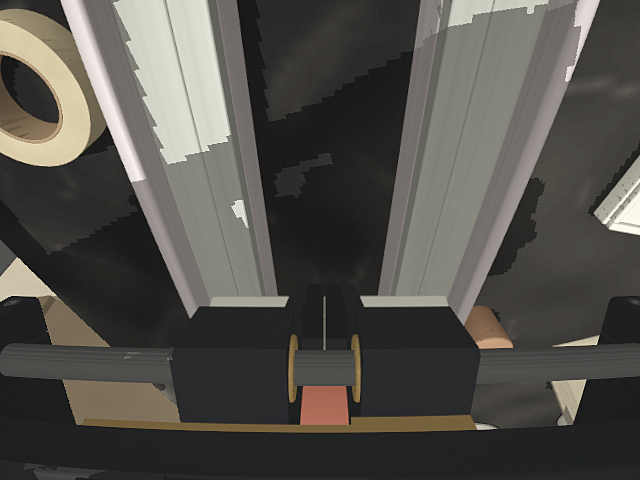

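A threshold trip came where I expected the drop. I'll confirm it with a gentle further push, which the notch walls should stop.

```bash
python3 - <<'E'
from h import *
xs=np.array([np.cos(ST[2]),np.sin(ST[2]),0])
def st():
    F=arm.get_wrist_force(); return round(arm.get_clock(),2),inv(arm.get_tool_pos()).round(4).tolist(),(F@xs).round(2),round(F[2],2)
x=-.0134
while x<-.003:
    x+=.0015
    r=arm.servo_line(S(x,0,.052),feed=.01,threshold=6); print(r,st())
    if r: break
E
```

```text
True (13.9, [-0.0134, 0.0004, 0.0518], np.float64(-3.32), np.float64(1.41))
```

```bash
python3 - <<'E'
from h import *
o=ori(25,1)
arm.servo_line(S(-.06,0,.052),feed=.06)
arm.servo_line(S(-.16,0,.2),feed=.12)
q=np.array(arm.get_joints()); print(arm.get_clock(),arm.get_wrist_force(),q.round(2))
q[0]+=.9; arm.move_joints(q)
print(arm.get_clock())
for c in("scene","side"):
    f=grab_frame(c); save(f,c+"5.png")
    x,y=(230,200) if c=="scene" else (290,170)
    I=cv2.imread(f'pics/{c}5.png')[y:y+130,x:x+150]; cv2.imwrite(f'pics/{c}5c.png',cv2.resize(I,None,fx=4.5,fy=4.5,interpolation=cv2.INTER_CUBIC))
    if c=="side":
        for z0 in(.040,.046):
            Q=[]
            for zz in (0,.031):
                for yy in(.058,-.058): Q.append(S(-.005,yy,z0+zz))
            print(z0,px(f,Q).round(1).tolist())
E
```

```text
16.4667 [-0.17641315  0.31707296 -0.21355083] [ 0.2   0.3   1.6  -0.4   1.42  0.49]
18.1917
0.04 [[322.4, 251.5], [382.3, 259.7], [322.8, 238.8], [383.8, 246.9]]
0.046 [[322.5, 249.1], [382.6, 257.2], [322.8, 236.3], [384.2, 244.4]]
```

View pics/scene5c.png

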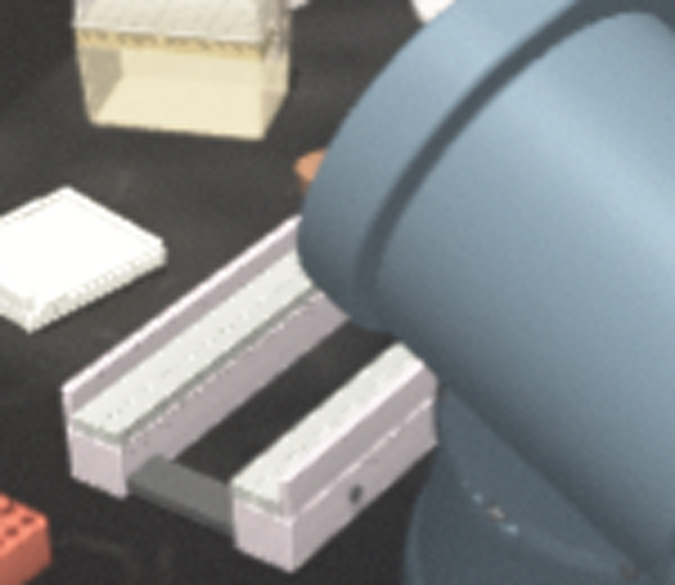

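View pics/side5c.png

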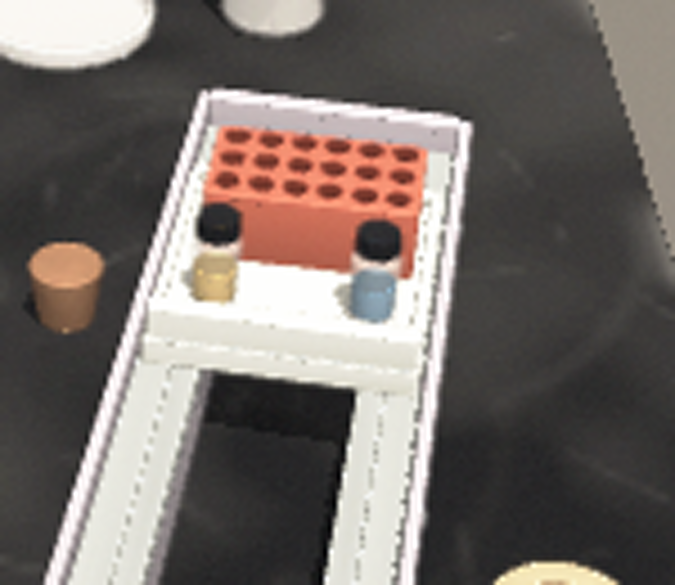

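Block and vials are standing and the board is near home. The side view doesn't clearly separate 40 mm from 46 mm underside height, so I'll measure it more carefully with a close wrist view from behind.

```bash
python3 - <<'E'
from h import *
f=grab_frame("wrist"); print(np.array(f["hand_eye"]).round(3).tolist(), np.array(f["intrinsics"]).round(0).tolist())
H=np.array(f["hand_eye"])
# want camera at stand (-.14,0,.10)ish looking forward & slightly down
for cx,cz,pitch in [(-.16,.14,25),(-.18,.16,30),(-.2,.2,35),(-.2,.22,45),(-.2,.25,50)]:
  for sg in (1,-1):
    t=np.radians(pitch); xs=np.array([np.cos(ST[2]),np.sin(ST[2]),0]); ys=np.array([-xs[1],xs[0],0])
    zc=np.cos(t)*xs+np.array([0,0,-np.sin(t)]); xc=-ys*sg; Rc=np.c_[xc,np.cross(zc,xc),zc]
    Rt=Rc@H[:3,:3].T; pt=S(cx,0,cz)-Rt@H[:3,3]
    q=kin.inverse_kinematics(pt,R.from_matrix(Rt).as_rotvec()); print(cx,cz,pitch,sg,inv(pt).round(3),None if q is None else np.round(q,2))
I=cv2.imread('pics/side5.png')[225:275,310:395]; cv2.imwrite('pics/s5d.png',cv2.resize(I,None,fx=9,fy=9,interpolation=cv2.INTER_CUBIC))
E
```

```text
[[-0.001, -0.957, -0.289, 0.074], [1.0, -0.001, -0.0, 0.0], [0.0, -0.289, 0.957, -0.146], [0.0, 0.0, 0.0, 1.0]] [[348.0, 0.0, 324.0], [0.0, 348.0, 238.0], [0.0, 0.0, 1.0]]
-0.16 0.14 25 1 [-0.026 -0.     0.046] [ 0.27  1.    1.48 -1.12  1.72 -2.16]
-0.16 0.14 25 -1 [-0.001  0.     0.098] [ 0.11  0.51  1.74 -0.83  1.32  0.7 ]
-0.18 0.16 30 1 [-0.054 -0.     0.054] [ 0.3   0.95  1.48 -1.05  1.7  -2.2 ]
-0.18 0.16 30 -1 [-0.026  0.     0.104] [ 0.12  0.47  1.74 -0.74  1.3   0.65]
-0.2 0.2 35 1 [-0.084 -0.     0.084] [ 0.34  0.86  1.47 -0.98  1.7  -2.25]
-0.2 0.2 35 -1 [-0.051  0.     0.131] [ 0.13  0.4   1.72 -0.65  1.32  0.58]
-0.2 0.22 45 1 [-0.106 -0.     0.085] [ 0.34  0.77  1.5  -0.87  1.61 -2.3 ]
-0.2 0.22 45 -1 [-0.065  0.     0.126] [ 0.08  0.33  1.75 -0.5   1.24  0.47]
-0.2 0.25 50 1 [-0.118 -0.     0.108] [ 0.33  0.69  1.51 -0.81  1.58 -2.35]
-0.2 0.25 50 -1 [-0.074  0.     0.145] [ 0.05  0.27  1.76 -0.42  1.24  0.4 ]
```

View pics/s5d.png

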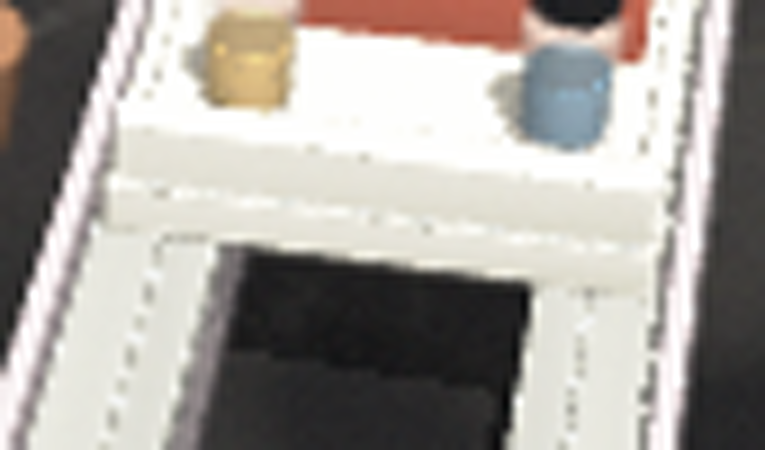

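```bash
python3 - <<'E'
from h import *
arm.move_to(S(-.22,0,.2),ori(25,1))
f=grab_frame("scene"); save(f,"sc6.png"); print(arm.get_clock())
I=cv2.imread('pics/sc6.png')[215:295,270:370]; cv2.imwrite('pics/sc6c.png',cv2.resize(I,None,fx=7.5,fy=7.5,interpolation=cv2.INTER_CUBIC))
for z0 in(.040,.046):
    print(z0,[[round((a-270)*7.5),round((b-215)*7.5)] for a,b in px(f,[S(-.005,yy,z0+zz) for zz in(0,.031) for yy in(.058,-.058)])])
print([[round((a-270)*7.5),round((b-215)*7.5)] for a,b in px(f,[S(x,-.068,.054) for x in(-.1,0,.1,.2)]+[S(.2,.068,.057)])])
E
```

```text
19.9917
0.04 [[233, 282], [538, 390], [230, 198], [538, 304]]
0.046 [[232, 266], [538, 373], [229, 182], [538, 287]]
[[389, 511], [575, 353], [742, 212], [892, 84], [552, -25]]
```

View pics/sc6c.png

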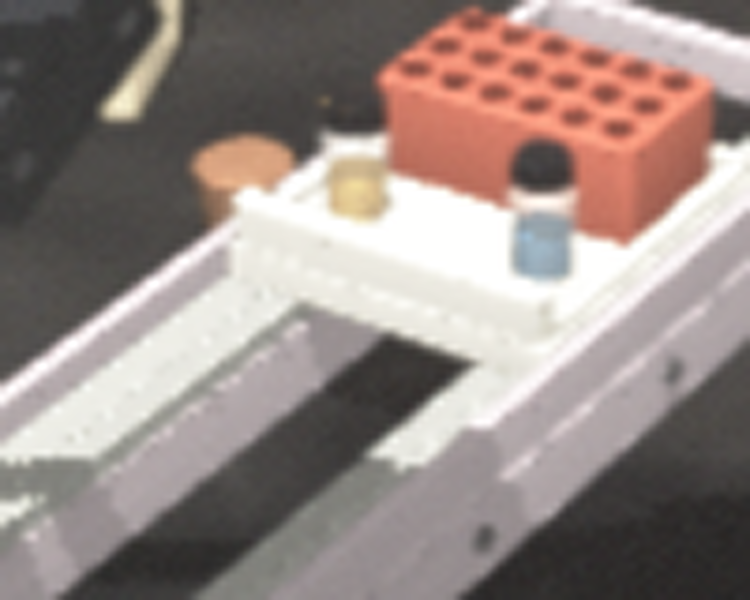

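Both cameras now agree on a 40 mm underside height: upstand top corners at (238,190) and (550,300) in the crop, against roughly (238,190) and (547,296) predicted for flat and home. A board still on its feet would show about 16 px higher. There's no gap under the board, and the vials and block are standing. I'm handing it in.

```bash
python3 - <<'E'
from h import *
print(arm.get_wrist_force()); arm.sign_off(); print(arm.get_clock())
E
```

```text
[ 0.36270816  0.30246624 -0.58571394]
the job is handed in; nothing more can be done
the job is handed in; nothing more can be done
```

The board is home on the rails, and I handed the job in at about 20 s. I pushed it about 128 mm along the rails with the shut fingertips low against its raised end, at about 3 N or less wherever I read the force. The force jumped where the notches should be, and a second light push was stopped at once, so I took the hand away.

**Checks:**
- **Board height:** side and scene views both fit the board lying flat at 40 mm, with no gap under its rear edge.
- **Board position:** it measures about 5 mm past nominal home. That is within the 3 mm foot play plus the roughly 2 mm camera error.
- **Other things:** the tube block and both vials still stand on the board. The tape roll and rubber bung looked unmoved, and no move went near the beaker or petri dish.
- **Less certain:** my first side-view pixel check fitted 46 mm at nominal home better. It agreed with 40 mm once I allowed for the board sitting slightly forward. I did not get the close wrist-camera view I had considered as an extra check.

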